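# Tumble the brass-faced bench block over the turning step

### The job

Lift the wooden bench block out of its sloping rest and set it gently down on the upper step of the turning stand, lying level along the edge with its brass-faced side looking away from the drop, and let go of it. Then tip it over the edge so that it rolls a quarter turn and lands brass side up on the lower deck, and slide it along the deck until its end is snug against the red stop. Do not disturb the spool, the tin, the jar or the file, and leave everything at rest.

Things in the scene. Friction and masses are not known exactly. Their poses are not given: they have to be found in the camera images.
- block_center (a point): Centre of the loose bench block: hardwood, 120 mm long (its y axis) with a square 56 x 56 mm section, about 0.3 to 0.5 kg. Its +x face carries an inlaid brass plate; the other three long faces are bare wood. At the start it lies in the sloping rest with its y axis pointing uphill, its z axis square to the slope, and the brass facing the rest's -y side. Both x side faces are free to grip over their whole height.
- rest: Fixed sloping rest, 50 mm wide and about 150 mm long. Origin on the table under the centre of the resting block; +x points uphill, z up. Its board slopes 31 degrees (0.54 rad), is narrower than the block, and has a low fence at the bottom end only, which rises 22 mm up the block's end. The resting block's centre is 78 mm above the table.
- stand: Fixed two-level wooden stand, 320 mm long (its y axis). Origin on the table under the middle of the step's edge; +x points level from upper step to lower deck (the way the block tumbles), z up. Upper step: x -140 to 0 mm, top 50 mm above the table, yellow line at its edge. Lower deck: x 0 to 120 mm, top at 20 mm. A block pushed over tips once its centre is just past the edge and lands on its leading side.
- stop: Fixed red stop bar across the lower deck, near its +y end, square to the stand: 90 mm along x, 20 mm thick along y, 40 mm tall. Origin at the centre of its underside on the deck; axes parallel to the stand's. The block's end comes against its -y face, 10 mm from the origin. It is rigid and takes a firm push.
- spool_center (a point): Bystander: centre of a loose upright spool (white flanges, black core), 60 mm diameter, 88 mm tall, standing on the upper step near its -y end.
- tin_center (a point): Bystander: centre of a loose blue tin with steel rim, 50 mm diameter, 50 mm tall, standing on the upper step near its +y end.
- jar_center (a point): Bystander: centre of a loose amber jar with steel lid, 56 mm diameter, 70 mm tall, on the table beside the rest on its +y side.
- file_center (a point): Bystander: loose flat file with round wooden handle lying on the table beside the rest on its -y side: 210 mm long along its x axis, 20 mm wide, 20 mm high; this point is 10 mm above the table, 5 mm from mid-length.
Not all that is in view belongs to the job. Leave any blue look-alike of the part that bears block_center alone.

How it is judged:
On the way, in this order (a step that is already met when the one before it is completed fails the run):
1. the block lies level on the upper step along the edge, brass side away from the drop, let go and still (x of block_center in the frame of stand between -0.12 and -0.022 m and z of block_center in the frame of stand between 0.073 and 0.085 m and angle between block_center's own z axis and vertical below 0.08 rad and angle between the y axis of block_center and the y axis of stand, either way round below 0.2 rad and x of stop in the frame of block_center below -0.03 m and contact force between the fingers and block below 0.1 N and linear speed of block below 0.02 m/s), for 0.2 s.
2. the block tips over the edge, leaning on the stand on its way from one face to the next, brass side going up (angle between block_center's own z axis and vertical between 0.5 and 1.1 rad and angle between block_center's own x axis and vertical below 1.1 rad and x of block_center in the frame of stand between -0.015 and 0.06 m and contact force between block and stand above 0.2 N).
At the end, for the whole second after the job is handed in: The block lies flat on the lower deck with the brass face up (within 3.5 degrees), lengthwise along the deck (within 3.5 degrees), its end within 3 mm of the red stop, released and at rest (angle between block_center's own x axis and vertical below 0.06 rad and z of block_center in the frame of stand between 0.044 and 0.052 m and x of block_center in the frame of stand between 0.022 and 0.095 m and y of block_center in the frame of stop between -0.073 and -0.06 m and angle between the y axis of block_center and the y axis of stand, either way round below 0.06 rad and linear speed of block below 0.01 m/s and contact force between the fingers and block below 0.1 N); the robot touches nothing.
It fails at once if the block is dropped or slapped down on the upper step (x of block_center in the frame of stand between -0.12 and -0.022 m and z of block_center in the frame of stand below 0.12 m and y of block_center in the frame of stand between -0.17 and 0.17 m and (angular speed of block above 3 rad/s or linear speed of block above 0.6 m/s)).
It fails at once if the spool is moved more than 15 mm or tipped (distance of spool_center from where it was at the start of the episode above 0.015 m or angle between spool_center's own z axis and vertical above 0.3 rad).
It fails at once if the tin is moved more than 15 mm or tipped (distance of tin_center from where it was at the start of the episode above 0.015 m or angle between tin_center's own z axis and vertical above 0.3 rad).
It fails at once if the jar is moved more than 15 mm or tipped (distance of jar_center from where it was at the start of the episode above 0.015 m or angle between jar_center's own z axis and vertical above 0.3 rad).
It fails at once if the file is moved more than 15 mm (distance of file_center from where it was at the start of the episode above 0.015 m).
It also fails if it takes over 64 s, if anything falls off the work surface, if the arm or the gripper's body presses on something with over 40 N, if the wrist force passes 120 N, or if a joint passes its speed limit or range.

### The arm

A 6-joint arm with a two-finger parallel gripper is mounted at the origin on the work surface. World frame = base frame: x ahead of the robot, y to its left, z up, the work surface at z = 0. Lengths are in m, angles in rad, forces in N, time in s.
With the tool pointing down it reaches from about 0.25 to 0.775 m from the base axis. Payload 4 kg.
Tool frame: the origin (TCP) lies on the centre line of the jaws, within the pads' length; the fingertips stand 17 mm ahead of it and the grasp point (between the pads) lies 2 mm behind it; z points along the fingers, y is the line along which they close (so a half turn about z gives the same grasp; the last joint's range is limited). The gripper opens to 94 mm and grips with 3 to 60 N. Pads are 16 mm wide; open, the fingers measure 119 mm over their backs; the gripper's body (75 mm by 177 mm) begins 78 mm behind the grasp point.
Start: joints at [-1.215, 0.087, 1.371, -0, 1.684, -0.103], TCP at [0.244, -0.493, 0.223] pointing down, gripper open.
Joint ranges: [-3.1, 3.1], [-0.76, 2.03], [0.27, 2.55], [-1.08, 4.22], [0.17, 2.65], [-2.57, 2.57]. Speed limits (rad/s): [2.79, 2.79, 3.14, 3.14, 3.14, 3.14].

### API

Orientations are given as [roll, pitch, yaw] about the fixed x, y, z axes, in that order (R = Rz(yaw) Ry(pitch) Rx(roll)).
In Python, from bench import robot gives the robot as it stands.
- The arm moves only by the tool servo_tool, never from a script. Its argument "plan" is a list of rows, each a list of 7 numbers: the shift along the tool's x, y, z normalised to -1 to 1, where 1 is 0.1 m, then the turn, a rotation vector about the tool's x, y, z normalised to -1 to 1, where 1 is pi/2 rad, then the finger opening in mm, from 0 to 94. In form: [[x, y, z, ax, ay, az, gripper], ...]. A call has 1 to 12 rows; each row is the pose to reach, as a shift and turn from the pose commanded when the call began, along the tool's axes at that moment; what a row does not reach only later rows make up. A row lasts 1/12 s, in which the tool goes at most 41.7 mm and 7.16 degrees, less where a joint would pass 70% of its speed; a pose out of reach is approached as far as the arm can. A call with a number of a shift or a turn outside -1 to 1 is refused whole. A call with a gripper value outside its range is refused whole. The fingers move at their own pace and stop on an object; the grip force is fixed at half the most. Time passes only in rows, so rows that repeat a pose let the fingers close. It gives the time, the measured TCP pose, the force, the opening and the grip force at its end, in the units of the state.
- robot.get_obs(): the state, without advancing time (a new reading comes with each control period).
- robot.snapshot(name): name is "side" or "top"; returns the picture (420x560x3 uint8, red, green, blue); there is no depth.
- robot.camera_params(name): a dict with "camera_matrix" (3x3 intrinsics, pixels), "rvec" (rotation vector, rad) and "tvec" (3), from world to camera coordinates, as OpenCV has them. Camera axes: x right, y down, z forward; pixel columns grow to the right and rows downward; lengths in m; the calibration is good to about 2 mm. A picture is of the moment at which its call begins. camera_params takes no time and is no camera call.
- robot.close_job(): hands the job in; it is judged then, once.
Trained networks look in the newest picture that a camera, given by its name, has taken for a name from the list of things; names that differ only in an ending like _2 or _b are one class to them, and where a whole thing is asked for, a point or a joint stands for the part that bears it (a point fixed in the world has none). Each returns a list of dicts, best first, with "conf" (0 to 1); they miss things now and then, are a little off and sometimes report something else, mostly with a low value. They report only what shows in the picture. A call takes as long as a camera call. They do not tell look-alikes from the thing itself.
- robot.find_in(thing, camera): "extent" ([centre column, centre row, width, height] in pixels, round what is visible of it).
The state is a dict: "time": time; "joint_positions": joint angles; "qvel": joint speeds; "joint_torque": joint torques, N m; "tool_pos": TCP position; "ee_rot": TCP orientation; "wrist_force": force on the tool from outside, world axes, zero at the start; "wrist_torque": the same for the moment, N m; "width": finger opening in m; "finger_force": force on a finger pad.
Only numpy, scipy, OpenCV 4.12 (cv2) and the standard library are available. Lean on these libraries where they do the work, as an engineer would, in place of code of your own. Each camera call takes 0.05 s, during which the arm holds its last target. There are 200 camera calls.

## Working session

There is one attempt and no reset: what is moved stays moved. The work goes in short steps, Python scripts to look and compute and a tool call to move; the robot and the scene stay as the last step left them, time stands still between calls to the robot, and variables do not carry over. Pictures are saved under pics/ and viewed, at most 10 in all, crops included, and the job is handed in when it is done.

Besides the shell and the picture viewer there is one more tool, called after "Emit:" as a command line: name --pt "numbers of a row" for each row, then --argument value for the rest. servo_tool: Moves the arm, as the interface text tells. Scaled input: -1 to 1 covers 0.1 m each way for a shift and pi/2 rad each way for a turn. Its arguments: {"type":"object","properties":{"plan":{"type":"array","items":{"type":"array","items":{"type":"number"}}}},"required":["plan"]}

```bash
mkdir -p pics; ls
python3 - <<'E'
from bench import robot
import cv2
for n in ["side","top"]:
    im=robot.snapshot(n); cv2.imwrite(f"pics/{n}0.png",cv2.cvtColor(im,cv2.COLOR_RGB2BGR))
    p=robot.camera_params(n); R,_=cv2.Rodrigues(p["rvec"]); print(n,p["camera_matrix"],(-R.T@p["tvec"]).ravel(),R)
    for t in ["block_center","rest","stand","stop","spool_center","tin_center","jar_center","file_center"]:
        print(t,[(round(d["conf"],2),[round(float(v)) for v in d["extent"]]) for d in robot.find_in(t,n)])
E
```

```text
pics
side [[529.99809474   0.         276.71115137]
 [  0.         529.99809474 201.84408913]
 [  0.           0.           1.        ]] [-0.00426082  0.77109769  0.86967606] [[-0.79696124 -0.60387805 -0.01356787]
 [-0.3778261   0.51590557 -0.76882305]
 [ 0.47127511 -0.60759587 -0.63931763]]
block_center [(0.92, [305, 244, 38, 58]), (0.77, [168, 334, 69, 58]), (0.74, [210, 252, 41, 44]), (0.69, [213, 204, 48, 48])]
rest [(0.69, [214, 276, 44, 52])]
stand [(0.92, [337, 184, 138, 98])]
stop [(0.6, [294, 186, 36, 25])]
spool_center [(0.56, [384, 136, 31, 40]), (0.2, [211, 253, 44, 44])]
tin_center [(0.64, [348, 191, 23, 32])]
jar_center [(0.84, [271, 284, 25, 43])]
file_center [(0.66, [155, 268, 48, 74])]
top [[447.68500471   0.         281.00458236]
 [  0.         447.68500471 211.35835509]
 [  0.           0.           1.        ]] [0.50221582 0.01654936 1.37576183] [[ 0.02750847 -0.9995816   0.00893929]
 [-0.9988592  -0.02783559 -0.03880054]
 [ 0.03903314 -0.00786174 -0.99920699]]
block_center [(0.89, [267, 238, 36, 37]), (0.79, [208, 194, 51, 37]), (0.76, [148, 213, 48, 40]), (0.71, [263, 149, 30, 42])]
rest [(0.69, [211, 196, 56, 33])]
stand [(0.79, [361, 215, 116, 99])]
stop [(0.54, [407, 230, 30, 22]), (0.52, [317, 196, 8, 31])]
spool_center [(0.85, [406, 231, 33, 22])]
tin_center [(0.82, [325, 244, 15, 18])]
jar_center [(0.73, [217, 239, 20, 18]), (0.45, [235, 188, 9, 19])]
file_center []
```

Run:
```python
import cv2
a=cv2.imread("pics/side0.png")[90:390,100:460]; b=cv2.imread("pics/top0.png")[110:310,110:460]
cv2.imwrite("pics/sc.png",cv2.resize(a,(720,600),interpolation=cv2.INTER_CUBIC))
cv2.imwrite("pics/tc.png",cv2.resize(b,(788,450),interpolation=cv2.INTER_CUBIC))
```

```text
(no output)
```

View pics/sc.png

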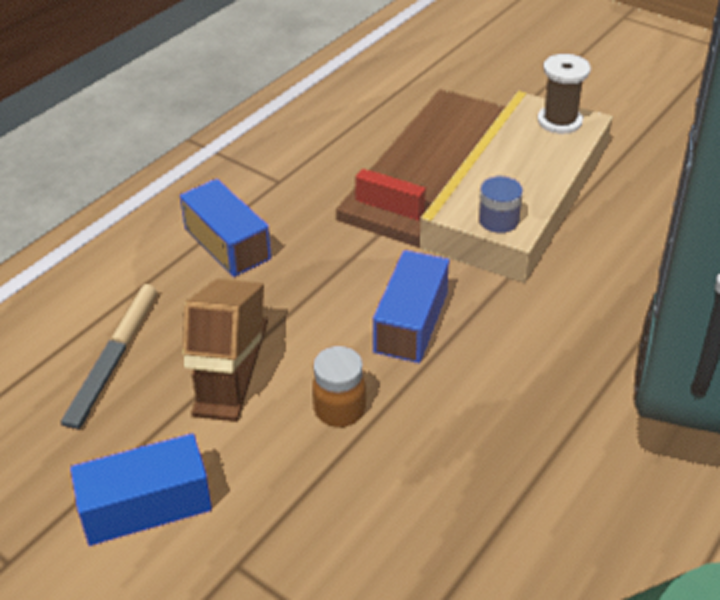

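View pics/tc.png

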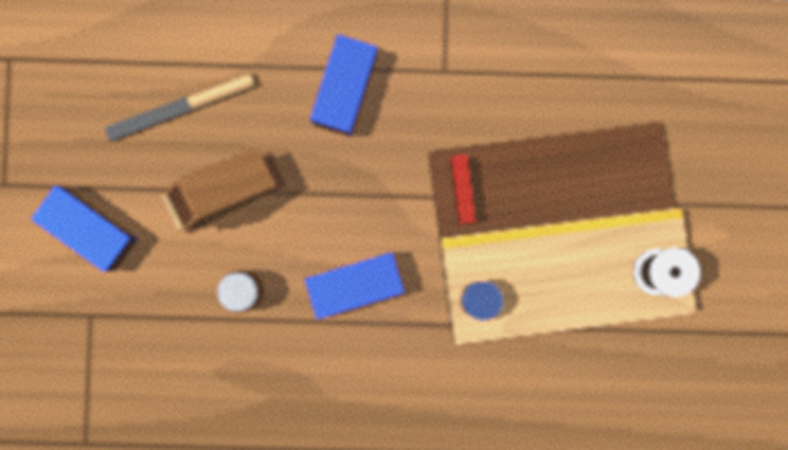

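The wooden candidate is in the rest: top crop (225,190), side crop (225,320). The three blue blocks, at top crop (345,85), (83,228) and (355,285), are look-alikes. I'll confirm with an enlarged crop, which should also show the slope direction.

Run:
```python
import cv2, numpy as np
a=cv2.imread("pics/side0.png")[222:306,180:250]; b=cv2.imread("pics/top0.png")[168:222,172:252]
A=cv2.resize(a,(490,588),interpolation=cv2.INTER_CUBIC);B=cv2.resize(b,(300,202),interpolation=cv2.INTER_CUBIC)
o=np.zeros((590,800,3),np.uint8);o[:588,:490]=A;o[:202,500:800]=B
cv2.imwrite("pics/crop.png",o)
```

```text
(no output)
```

View pics/crop.png

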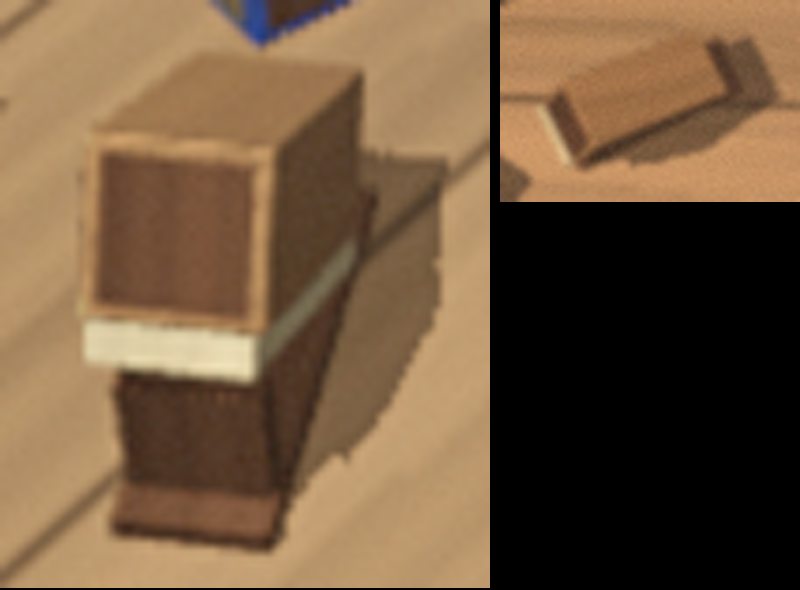

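The crop shows a wooden block, with its end face at side crop (180,235), lying on a cream board with a post under its near end. So the uphill end is toward world +y, the jar is on rest +y and the file is on rest -y, all as described. This is the block meant. Next I'll fit the poses.

```bash
cat > h.py <<'E'
import numpy as np, cv2
from scipy.optimize import least_squares
from scipy.spatial.transform import Rotation as Ro
from bench import robot
P={n:robot.camera_params(n) for n in("side","top")}
def proj(X,n):
    p=P[n]; return cv2.projectPoints(np.atleast_2d(np.array(X,float)),p["rvec"],p["tvec"],p["camera_matrix"],None)[0][:,0]
def ray(px,n,z):
    p=P[n]; R,_=cv2.Rodrigues(p["rvec"]); c=-R.T@np.ravel(p["tvec"]); d=R.T@np.linalg.solve(p["camera_matrix"],[px[0],px[1],1]); return c+d*(z-c[2])/d[2]
def fit(obs,z0,base,x0):
    # obs: (cam,pixel,local point); solve x,y,yaw
    def f(v):
        R=Ro.from_euler("z",v[2])*base
        return np.concatenate([proj(R.apply(l)+[v[0],v[1],z0],n)[0]-p for n,p,l in obs])
    r=least_squares(f,x0,loss="soft_l1"); return r.x,np.round(r.fun.reshape(-1,2),1)
E
python3 - <<'E'
from h import *
S=lambda x,y:(100+x/2,90+y/2)
T=lambda x,y:(110+x/2.251,110+y/2.25)
I=Ro.identity()
o=[("side",S(424,218),(0,.16,.05)),("side",S(518,94),(0,-.16,.05)),("side",S(526,255),(-.14,.16,.05)),("side",S(611,117),(-.14,-.16,.05)),("side",S(338,211),(.12,.16,.02)),("side",S(441,92),(.12,-.16,.02)),
("top",T(441,238),(0,.16,.05)),("top",T(683,209),(0,-.16,.05)),("top",T(456,345),(-.14,.16,.05)),("top",T(697,312),(-.14,-.16,.05)),("top",T(429,151),(.12,.16,.02)),("top",T(663,123),(.12,-.16,.02))]
v,r=fit(o,0,I,[.5,-.2,.1]);print("stand",v,r.tolist())
Rs=Ro.from_euler("z",v[2]); loc=lambda X:np.round(Rs.inv().apply(np.array(X)-[v[0],v[1],0]),4)
o=[("side",S(358,178),(.045,.01,.04)),("side",S(424,195),(-.045,.01,.04))]+[("top",T(*p),l) for p,l in zip([(452,155),(468,153),(476,222),(460,224)],[(.045,.01,.04),(.045,-.01,.04),(-.045,-.01,.04),(-.045,.01,.04)])]
w,r=fit(o,.02,I,[.5,-.1,.1]);print("stop",w,loc([w[0],w[1],0]),r.tolist())
S2=lambda x,y:(180+x/7,222+y/7); T2=lambda x,y:(172+(x-500)/3.75,168+y/3.75)
base=Ro.from_euler("x",.54); a=.028;b=.06
o=[("side",S2(*p),l) for p,l in [((95,135),(a,b,a)),((275,150),(-a,b,a)),((90,315),(a,b,-a)),((262,325),(-a,b,-a)),((200,55),(a,-b,a)),((362,70),(-a,-b,a))]]
o+=[("top",T2(*p),l) for p,l in [((560,92),(a,b,a)),((592,155),(-a,b,a)),((708,38),(a,-b,a)),((735,92),(-a,-b,a))]]
u,r=fit(o,.078,base,[.5,.2,0]);print("block",u,r.tolist())
for n,p,q,z in [("spool",T(674,271),None,.138),("tin",T(483,300),None,.1),("jar",T(238,291),None,.07),("fileA",T(107,133),None,.02),("fileB",T(257,78),None,.02)]:
    X=ray(p,"top",z);print(n,X.round(4),"stand",loc(X),"blk",Ro.from_euler("z",u[2]).inv().apply(X-[u[0],u[1],0]).round(3))
print(robot.get_obs())
E
```

```text
stand [ 0.56577765 -0.22587869  0.15530751] [[-1.1, -0.7], [0.3, -2.2], [2.0, -1.8], [1.7, -1.1], [-1.0, -1.8], [-0.1, -2.5], [-0.1, 0.6], [-1.0, -0.1], [-0.6, 0.1], [-0.6, 0.9], [-0.5, 0.5], [-0.5, -0.3]]
stop [ 0.60652393 -0.09609135  0.15415684] [0.0603 0.1219 0.    ] [[-0.9, -2.1], [-1.8, -0.5], [0.1, 0.8], [-0.3, 0.9], [0.1, 0.4], [0.4, 0.4]]
block [0.59373221 0.22095659 0.50028997] [[-0.4, -0.6], [1.1, -0.1], [-0.8, 0.7], [1.7, 2.0], [0.1, -1.0], [1.6, -0.9], [-0.1, -1.7], [0.4, -0.5], [-3.8, -1.5], [-2.4, 1.2]]
spool [ 0.5076 -0.3502  0.138 ] stand [-0.0767 -0.1138  0.138 ] blk [-0.35  -0.46   0.138]
tin [ 0.4645 -0.12    0.1   ] stand [-0.0837  0.1203  0.1   ] blk [-0.277 -0.237  0.1  ]
jar [0.4665 0.1938 0.07  ] stand [-0.0331  0.43    0.07  ] blk [-0.125  0.037  0.07 ]
fileA [0.673  0.3839 0.02  ] stand [0.2002 0.5859 0.02  ] blk [0.148 0.105 0.02 ]
fileB [0.7535 0.1845 0.02  ] stand [0.2489 0.3764 0.02  ] blk [ 0.123 -0.109  0.02 ]
{'time': 0.9, 'joint_positions': array([-1.21509949e+00,  8.71779284e-02,  1.37069188e+00, -1.81319441e-05,
        1.68358269e+00, -1.03103713e-01]), 'qvel': array([-0.00107626,  0.00062376,  0.00068501, -0.00113088, -0.00132167,
        0.00189791]), 'joint_torque': array([-2.09062032e-04, -3.40036583e+01, -3.02601850e+01,  7.16037140e-02,
        2.35593383e-02,  1.23341007e-06]), 'tool_pos': array([ 0.243577  , -0.49314919,  0.22252208]), 'ee_rot': array([3.14145510e+00, 3.23455243e-05, 4.58798502e-01]), 'wrist_force': array([ 0.64309504, -0.75506038,  0.10721825]), 'wrist_torque': array([-0.02052598, -0.07425607,  0.00095673]), 'finger_force': 0.0, 'width': 0.0941775953613793}
```

```bash
cat >> h.py <<'E'
BL=np.array([.5937,.2210]); BY=.5003; ST=np.array([.5658,-.2259]); SY=.1553
def rot(phi,tilt=0): # tool down with yaw phi, then tilted about its y
    return Ro.from_euler("z",phi)*Ro.from_euler("x",np.pi)*Ro.from_euler("y",tilt)
def stw(x,y,z): return np.array([*(ST+Ro.from_euler("z",SY).apply([x,y,0])[:2]),z])
def cur():
    o=robot.get_obs(); return np.array(o["tool_pos"]),Ro.from_euler("xyz",o["ee_rot"])
def steps(p,R,wps):
    "relative rows for successive waypoints"
    for q,Q in wps:
        d=R.inv().apply(q-p)/.1; w=(R.inv()*Q).as_rotvec()/(np.pi/2)
        d=np.round(d,2); w=np.round(w,3); print(d.tolist()+w.tolist())
        p=p+R.apply(d*.1); R=R*Ro.from_rotvec(w*np.pi/2)
    return p,R
def line(p,R,q,Q,n):
    rv=(R.inv()*Q).as_rotvec()
    return [(p+(q-p)*k/n,R*Ro.from_rotvec(rv*k/n)) for k in range(1,n+1)]
E
python3 - <<'E'
from h import *
p,R=cur()
Rb=Ro.from_euler("z",BY)*Ro.from_euler("x",.54)
M=np.column_stack([-Rb.apply([0,1,0]),Rb.apply([1,0,0]),-Rb.apply([0,0,1])])
# tool y=+block x, z=-block z, x=y cross z
M[:,0]=np.cross(M[:,1],M[:,2]); Q=Ro.from_matrix(M); print(M.round(3).tolist())
z=M[:,2]; c=np.array([*BL,.078])
pre=c-.1*z; mid=pre+[0,0,.05]
p,R=steps(p,R,line(p,R,mid,Q,7)); print("to pre/grasp"); p,R=steps(p,R,[(pre,Q),(c+.002*z-.0*z,Q)])
print(p)
E
```

```text
[[-0.411, 0.877, -0.247], [0.753, 0.48, 0.451], [0.514, 0.0, -0.858]]
[0.9, -0.62, 0.01, 0.04, 0.038, -0.143]
[1.02, -0.4, 0.1, 0.039, 0.038, -0.142]
[1.07, -0.16, 0.19, 0.04, 0.038, -0.143]
[1.06, 0.1, 0.24, 0.039, 0.037, -0.143]
[1.0, 0.34, 0.3, 0.04, 0.038, -0.143]
[0.87, 0.58, 0.32, 0.039, 0.038, -0.142]
[0.7, 0.77, 0.32, 0.04, 0.038, -0.143]
to pre/grasp
[-0.25, 0.0, 0.43, -0.0, 0.0, -0.0]
[-0.0, 0.01, 1.02, -0.0, 0.0, -0.0]
[0.5935123  0.22229971 0.076838  ]
```

Emit:
servo_tool --pt "0.9 -0.62 0.01 0.04 0.038 -0.143 94" --pt "0.9 -0.62 0.01 0.04 0.038 -0.143 94" --pt "0.9 -0.62 0.01 0.04 0.038 -0.143 94" --pt "0.9 -0.62 0.01 0.04 0.038 -0.143 94"

```text
time: 1.23
tool_pos: [0.2987, -0.3945, 0.2219]
ee_rot: [-3.086, -0.068, 0.686]
wrist_force: [-0.0, -0.0, 0.0]
width: 0.0937
finger_force: 0.0
```

Emit:
servo_tool --pt "1.0 -0.4 0.1 0.039 0.038 -0.142 94" --pt "1.0 -0.4 0.1 0.039 0.038 -0.142 94" --pt "1.0 -0.4 0.1 0.039 0.038 -0.142 94" --pt "1.0 -0.4 0.1 0.039 0.038 -0.142 94"

```text
time: 1.57
tool_pos: [0.3506, -0.3006, 0.2206]
ee_rot: [-3.048, -0.144, 0.905]
wrist_force: [-0.8, -0.5, 0.2]
width: 0.0941
finger_force: 0.0
```

Emit:
servo_tool --pt "1.0 -0.16 0.19 0.04 0.038 -0.143 94" --pt "1.0 -0.16 0.19 0.04 0.038 -0.143 94" --pt "1.0 -0.16 0.19 0.04 0.038 -0.143 94" --pt "1.0 -0.16 0.19 0.04 0.038 -0.143 94"

```text
time: 1.9
tool_pos: [0.3993, -0.211, 0.2172]
ee_rot: [-3.025, -0.227, 1.125]
wrist_force: [-0.2, -0.2, 0.1]
width: 0.0938
finger_force: 0.0
```

Emit:
servo_tool --pt "1.0 0.1 0.24 0.039 0.037 -0.143 94" --pt "1.0 0.1 0.24 0.039 0.037 -0.143 94" --pt "1.0 0.1 0.24 0.039 0.037 -0.143 94" --pt "1.0 0.1 0.24 0.039 0.037 -0.143 94"

```text
time: 2.23
tool_pos: [0.4505, -0.1219, 0.2151]
ee_rot: [-3.023, -0.311, 1.348]
wrist_force: [-0.9, 0.1, -0.0]
width: 0.0939
finger_force: 0.0
```

Emit:
servo_tool --pt "1.0 0.34 0.3 0.04 0.038 -0.143 94" --pt "1.0 0.34 0.3 0.04 0.038 -0.143 94" --pt "1.0 0.34 0.3 0.04 0.038 -0.143 94" --pt "1.0 0.34 0.3 0.04 0.038 -0.143 94"

```text
time: 2.57
tool_pos: [0.5038, -0.0256, 0.2132]
ee_rot: [-3.04, -0.395, 1.579]
wrist_force: [-1.1, -0.0, -0.2]
width: 0.0939
finger_force: 0.0
```

Emit:
servo_tool --pt "0.87 0.58 0.32 0.039 0.038 -0.142 94" --pt "0.87 0.58 0.32 0.039 0.038 -0.142 94" --pt "0.87 0.58 0.32 0.039 0.038 -0.142 94" --pt "0.87 0.58 0.32 0.039 0.038 -0.142 94" --pt "0.87 0.58 0.32 0.039 0.038 -0.142 94"

```text
time: 2.98
tool_pos: [0.5566, 0.0668, 0.2119]
ee_rot: [-3.079, -0.471, 1.815]
wrist_force: [0.7, -0.1, -0.5]
width: 0.0941
finger_force: 0.0
```

Emit:
servo_tool --pt "0.7 0.77 0.32 0.04 0.038 -0.143 94" --pt "0.7 0.77 0.32 0.04 0.038 -0.143 94" --pt "0.7 0.77 0.32 0.04 0.038 -0.143 94" --pt "0.7 0.77 0.32 0.04 0.038 -0.143 94" --pt "0.7 0.77 0.32 0.04 0.038 -0.143 94" --pt "0.7 0.77 0.32 0.04 0.038 -0.143 94"

```text
time: 3.48
tool_pos: [0.6098, 0.1607, 0.2119]
ee_rot: [-3.14, -0.538, 2.068]
wrist_force: [0.2, 1.0, -0.2]
width: 0.0939
finger_force: 0.0
```

```bash
cat >> h.py <<'E'
Rb=Ro.from_euler("z",BY)*Ro.from_euler("x",.54); zz=-Rb.apply([0,0,1]); yy=Rb.apply([1,0,0])
Qg=Ro.from_matrix(np.column_stack([np.cross(yy,zz),yy,zz])); C=np.array([*BL,.078])
E
python3 - <<'E'
from h import *
p,R=cur(); print(p,R.as_euler("xyz"),robot.get_obs()["joint_positions"].round(2))
steps(p,R,[(C-.07*zz,Qg),(C+.002*zz,Qg)])
E
```

```text
[0.60975062 0.16074329 0.21191162] [-3.14010648 -0.53841513  2.0679768 ] [-0.07  0.42  1.08  0.48  1.91 -0.46]
[-0.17, 0.15, 0.76, 0.0, 0.001, -0.002]
[0.0, -0.0, 0.72, 0.0, 0.0, 0.0]
```

Emit:
servo_tool --pt "-0.17 0.15 0.76 0 0.001 -0.002 94" --pt "-0.17 0.15 0.76 0 0.001 -0.002 94" --pt "-0.17 0.15 0.76 0 0.001 -0.002 94" --pt "-0.17 0.15 0.76 0 0.001 -0.002 94"

```text
time: 3.82
tool_pos: [0.6094, 0.1903, 0.1363]
ee_rot: [-3.137, -0.544, 2.07]
wrist_force: [0.1, 0.1, 1.0]
width: 0.0943
finger_force: 0.0
```

Emit:
servo_tool --pt "0 0 0.2 0 0 0 94" --pt "0 0 0.4 0 0 0 94" --pt "0 0 0.55 0 0 0 94" --pt "0 0 0.7 0 0 0 94" --pt "0 0 0.72 0 0 0 94" --pt "0 0 0.72 0 0 0 94" --pt "0 0 0.72 0 0 0 94"

```text
time: 4.4
tool_pos: [0.5949, 0.2235, 0.0787]
ee_rot: [3.136, -0.54, 2.076]
wrist_force: [-0.7, -0.2, -0.7]
width: 0.0943
finger_force: 0.0
```

Run:
```python
from h import *
p,R=cur(); print(p,R.as_euler("xyz"))
a=cv2.cvtColor(robot.snapshot("side"),cv2.COLOR_RGB2BGR)[170:310,130:300]
b=cv2.cvtColor(robot.snapshot("top"),cv2.COLOR_RGB2BGR)[140:250,150:285]
o=np.zeros((420,800,3),np.uint8);o[:329,:400]=cv2.resize(a,(400,329),interpolation=cv2.INTER_CUBIC);o[:326,400:]=cv2.resize(b,(400,326),interpolation=cv2.INTER_CUBIC)
cv2.imwrite("pics/grasp.png",o)
```

```text
[0.59489372 0.22347285 0.07868322] [ 3.1363092  -0.5397098   2.07560529]
```

View pics/grasp.png

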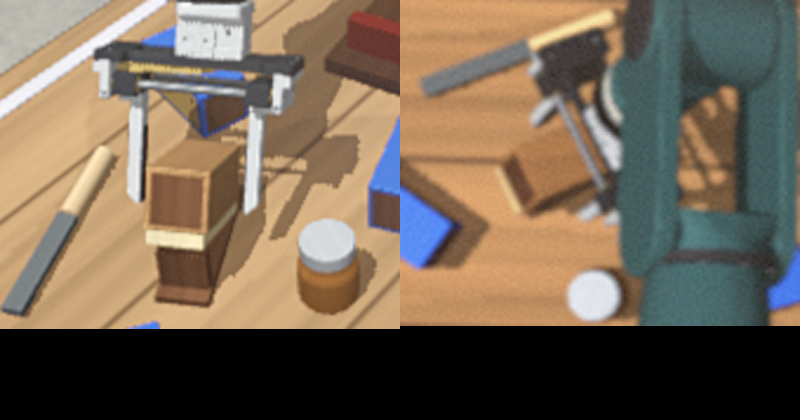

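The fingers straddle the block evenly: side crop fingers at (137,190) and (252,200), block between at (180,190). Nothing else is near them. Closing and lifting now.

Emit:
servo_tool --pt "0 0 0 0 0 0 45" --pt "0 0 0 0 0 0 45" --pt "0 0 0 0 0 0 45" --pt "0 0 0 0 0 0 45" --pt "0 0 0 0 0 0 45" --pt "0 0 0 0 0 0 45" --pt "0 0 0 0 0 0 45" --pt "0 0 0 0 0 0 45"

```text
time: 5.17
tool_pos: [0.5937, 0.2251, 0.076]
ee_rot: [3.139, -0.542, 2.075]
wrist_force: [1.5, 2.4, 0.3]
width: 0.0559
finger_force: 30.0
```

Run:
```python
from h import *
o=robot.get_obs(); p,R=cur(); print(p,R.as_euler("xyz"),o["width"],o["finger_force"],o["wrist_force"],o["joint_positions"].round(2))
```

```text
[0.59372078 0.22506133 0.07604599] [ 3.13901169 -0.54176947  2.07516909] 0.05593385142594337 29.965901970863342 [1.45139039 2.36622141 0.30004074] [ 0.03  0.47  1.28  0.48  1.65 -0.5 ]
```

Run:
```python
from h import *
p,R=cur(); l1=p-.09*zz; l2=np.array([l1[0],l1[1],.26])
end=stw(-.06,0,.26); ph=-2.936+np.pi/2; N=5
w=[(l1,R),(l2,R)]+[(l2+(end-l2)*k/N,rot(2.0752+(ph-2.0752)*k/N,.542*(1-k/N))) for k in range(1,N+1)]
print(end,steps(p,R,w)[0])
```

```text
[0.0, 0.0, -0.9, 0.0, 0.0, 0.0]
[0.55, 0.0, -0.91, 0.0, 0.0, 0.0]
[-0.54, -0.59, -0.33, -0.204, -0.067, 0.387]
[-0.78, -0.07, -0.37, -0.162, -0.066, 0.407]
[-0.67, 0.51, -0.22, -0.117, -0.066, 0.422]
[-0.23, 0.83, -0.05, -0.071, -0.066, 0.433]
[0.36, 0.79, 0.04, -0.024, -0.066, 0.437]
[ 0.50652209 -0.23518059  0.26      ] [ 0.50680601 -0.23505034  0.25979715]
```

Emit:
servo_tool --pt "0 0 -0.1 0 0 0 45" --pt "0 0 -0.25 0 0 0 45" --pt "0 0 -0.5 0 0 0 45" --pt "0 0 -0.75 0 0 0 45" --pt "0 0 -0.9 0 0 0 45"

```text
time: 5.58
tool_pos: [0.6164, 0.1819, 0.1547]
ee_rot: [3.141, -0.539, 2.074]
wrist_force: [0.7, 0.6, -3.0]
width: 0.0558
finger_force: 30.0
```

Emit:
servo_tool --pt "0.18 0 -0.3 0 0 0 45" --pt "0.37 0 -0.61 0 0 0 45" --pt "0.55 0 -0.91 0 0 0 45" --pt "0.55 0 -0.91 0 0 0 45" --pt "0.55 0 -0.91 0 0 0 45"

```text
time: 6.0
tool_pos: [0.6163, 0.1831, 0.2618]
ee_rot: [3.136, -0.537, 2.076]
wrist_force: [1.6, 0.1, -4.6]
width: 0.0561
finger_force: 30.0
```

Emit:
servo_tool --pt "-0.09 -0.1 -0.06 -0.034 -0.011 0.065 45" --pt "-0.18 -0.2 -0.11 -0.068 -0.022 0.129 45" --pt "-0.27 -0.3 -0.17 -0.102 -0.034 0.194 45" --pt "-0.36 -0.4 -0.22 -0.136 -0.045 0.258 45" --pt "-0.45 -0.49 -0.28 -0.17 -0.056 0.323 45" --pt "-0.54 -0.59 -0.33 -0.204 -0.067 0.387 45" --pt "-0.54 -0.59 -0.33 -0.204 -0.067 0.387 45"

```text
time: 6.58
tool_pos: [0.5912, 0.098, 0.2564]
ee_rot: [-3.134, -0.428, 1.38]
wrist_force: [-0.3, 0.1, -3.6]
width: 0.0558
finger_force: 30.0
```

Run:
```python
from h import *
o=robot.get_obs(); p,R=cur(); print(p,o["width"],o["finger_force"],o["joint_positions"].round(2))
```

```text
[0.59116502 0.0980152  0.25643721] 0.05576625027284135 29.96383309364319 [-0.17  0.13  1.32  0.43  1.68  0.07]
```

Emit:
servo_tool --pt "-0.26 -0.02 -0.12 -0.054 -0.022 0.136 45" --pt "-0.52 -0.05 -0.25 -0.108 -0.044 0.271 45" --pt "-0.78 -0.07 -0.37 -0.162 -0.066 0.407 45" --pt "-0.78 -0.07 -0.37 -0.162 -0.066 0.407 45" --pt "-0.78 -0.07 -0.37 -0.162 -0.066 0.407 45" --pt "-0.78 -0.07 -0.37 -0.162 -0.066 0.407 45" --pt "-0.78 -0.07 -0.37 -0.162 -0.066 0.407 45"

```text
time: 7.17
tool_pos: [0.5702, 0.0178, 0.2581]
ee_rot: [-3.137, -0.321, 0.701]
wrist_force: [0.4, 0.6, -4.0]
width: 0.0555
finger_force: 30.0
```

Emit:
servo_tool --pt "-0.22 0.17 -0.07 -0.039 -0.022 0.141 45" --pt "-0.45 0.34 -0.15 -0.078 -0.044 0.281 45" --pt "-0.67 0.51 -0.22 -0.117 -0.066 0.422 45" --pt "-0.67 0.51 -0.22 -0.117 -0.066 0.422 45" --pt "-0.67 0.51 -0.22 -0.117 -0.066 0.422 45" --pt "-0.67 0.51 -0.22 -0.117 -0.066 0.422 45" --pt "-0.67 0.51 -0.22 -0.117 -0.066 0.422 45"

```text
time: 7.75
tool_pos: [0.5502, -0.0669, 0.2578]
ee_rot: [-3.14, -0.211, 0.015]
wrist_force: [-0.9, 1.0, -3.2]
width: 0.0557
finger_force: 30.0
```

Emit:
servo_tool --pt "-0.08 0.28 -0.02 -0.024 -0.022 0.144 45" --pt "-0.15 0.55 -0.03 -0.047 -0.044 0.289 45" --pt "-0.23 0.83 -0.05 -0.071 -0.066 0.433 45" --pt "-0.23 0.83 -0.05 -0.071 -0.066 0.433 45" --pt "-0.23 0.83 -0.05 -0.071 -0.066 0.433 45" --pt "-0.23 0.83 -0.05 -0.071 -0.066 0.433 45" --pt "-0.23 0.83 -0.05 -0.071 -0.066 0.433 45"

```text
time: 8.33
tool_pos: [0.5281, -0.151, 0.2581]
ee_rot: [3.141, -0.104, -0.674]
wrist_force: [-0.1, -0.1, -4.1]
width: 0.056
finger_force: 30.0
```

Emit:
servo_tool --pt "0.12 0.26 0.01 -0.008 -0.022 0.146 45" --pt "0.24 0.53 0.03 -0.016 -0.044 0.291 45" --pt "0.36 0.79 0.04 -0.024 -0.066 0.437 45" --pt "0.36 0.79 0.04 -0.024 -0.066 0.437 45" --pt "0.36 0.79 0.04 -0.024 -0.066 0.437 45" --pt "0.36 0.79 0.04 -0.024 -0.066 0.437 45" --pt "0.36 0.79 0.04 -0.024 -0.066 0.437 45" --pt "0.36 0.79 0.04 -0.024 -0.066 0.437 45"

```text
time: 9.0
tool_pos: [0.5066, -0.2355, 0.2592]
ee_rot: [3.141, 0.001, -1.359]
wrist_force: [0.6, -1.3, -3.6]
width: 0.0557
finger_force: 30.0
```

Run:
```python
from h import *
o=robot.get_obs(); p,R=cur(); print(p,R.as_euler("xyz"),o["joint_positions"].round(2))
Q=rot(-2.936+np.pi/2)
steps(p,R,[(stw(-.06,0,.17),Q),(stw(-.06,0,.09),Q)])
```

```text
[ 0.50663484 -0.2354509   0.25917346] [ 3.14051549e+00  6.12501744e-04 -1.35922033e+00] [-0.54  0.1   1.28 -0.    1.76  2.39]
[-0.0, -0.0, 0.89, 0.001, 0.0, 0.004]
[-0.0, -0.0, 0.8, -0.0, 0.0, -0.0]
```

Emit:
servo_tool --pt "0 0 0.3 0.001 0 0.036 45" --pt "0 0 0.6 0.001 0 0.036 45" --pt "0 0 0.9 0.001 0 0.036 45" --pt "0 0 1.0 0.001 0 0.036 45" --pt "0 0 1.0 0.001 0 0.036 45"

```text
time: 9.42
tool_pos: [0.5045, -0.2339, 0.156]
ee_rot: [3.136, 0.005, -1.418]
wrist_force: [0.2, 0.6, -4.0]
width: 0.056
finger_force: 30.0
```

Emit:
servo_tool --pt "0 0 0.2 0 0 0 45" --pt "0 0 0.4 0 0 0 45" --pt "0 0 0.6 0 0 0 45" --pt "0 0 0.7 0 0 0 45" --pt "0 0 0.7 0 0 0 45" --pt "0 0 0.7 0 0 0 45"

```text
time: 9.92
tool_pos: [0.5075, -0.2359, 0.0915]
ee_rot: [-3.139, -0.002, -1.42]
wrist_force: [-0.3, 0.4, -3.4]
width: 0.0558
finger_force: 30.0
```

Run:
```python
from h import *
p,R=cur(); print(p,R.as_euler("xyz"))
a=cv2.cvtColor(robot.snapshot("side"),cv2.COLOR_RGB2BGR)[100:240,250:420]
b=cv2.cvtColor(robot.snapshot("top"),cv2.COLOR_RGB2BGR)[150:270,290:430]
o=np.zeros((420,800,3),np.uint8);o[:329,:400]=cv2.resize(a,(400,329),interpolation=cv2.INTER_CUBIC);o[:343,400:]=cv2.resize(b,(400,343),interpolation=cv2.INTER_CUBIC)
cv2.imwrite("pics/place.png",o)
```

```text
[ 0.50745072 -0.23588725  0.09150496] [-3.13914794e+00 -1.85284382e-03 -1.41988443e+00]
```

View pics/place.png

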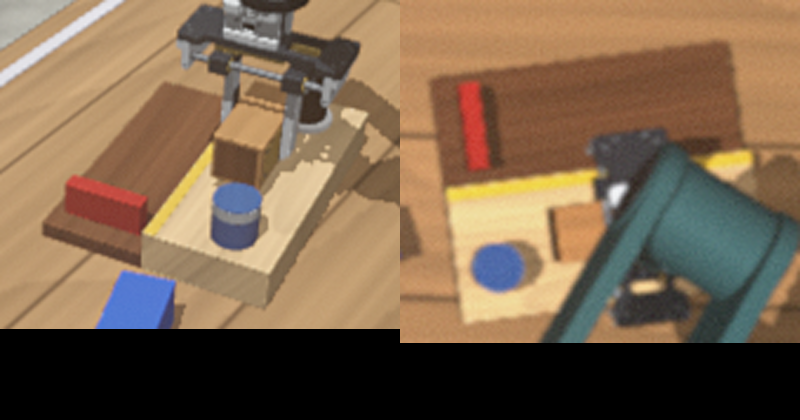

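The block is level just above the step, aligned with the edge, its end at side crop (240,160). It is clear of the tin (237,215) and the spool. I'll lower it slowly to contact.

Emit:
servo_tool --pt "0 0 0.03 0 0 0 45" --pt "0 0 0.06 0 0 0 45" --pt "0 0 0.09 0 0 0 45" --pt "0 0 0.11 0 0 0 45" --pt "0 0 0.12 0 0 0 45" --pt "0 0 0.12 0 0 0 45"

```text
time: 10.52
tool_pos: [0.5065, -0.2354, 0.0776]
ee_rot: [-3.141, -0.0, -1.421]
wrist_force: [0.6, 0.3, -3.8]
width: 0.0561
finger_force: 30.0
```

Emit:
servo_tool --pt "0 0 0.01 0 0 0 45" --pt "0 0 0.02 0 0 0 45" --pt "0 0 0.02 0 0 0 45"

```text
time: 10.77
tool_pos: [0.5067, -0.2355, 0.076]
ee_rot: [-3.141, -0.001, -1.421]
wrist_force: [-0.8, 0.3, -4.6]
width: 0.0563
finger_force: 30.0
```

Emit:
servo_tool --pt "0 0 0.01 0 0 0 45" --pt "0 0 0.02 0 0 0 45" --pt "0 0 0.02 0 0 0 45"

```text
time: 11.02
tool_pos: [0.5067, -0.2355, 0.0739]
ee_rot: [-3.141, -0.001, -1.421]
wrist_force: [-0.3, 0.7, -4.2]
width: 0.0558
finger_force: 30.0
```

Emit:
servo_tool --pt "0 0 0.01 0 0 0 45" --pt "0 0 0.02 0 0 0 45" --pt "0 0 0.02 0 0 0 45"

```text
time: 11.27
tool_pos: [0.5069, -0.2356, 0.0732]
ee_rot: [-3.14, -0.001, -1.421]
wrist_force: [-2.9, 1.5, 1.4]
width: 0.0559
finger_force: 30.0
```

Emit:
servo_tool --pt "0 0 0.01 0 0 0 45" --pt "0 0 0.01 0 0 0 45" --pt "0 0 0.01 0 0 0 45"

```text
time: 11.52
tool_pos: [0.5069, -0.2356, 0.0732]
ee_rot: [-3.14, -0.002, -1.421]
wrist_force: [-3.6, 2.3, 6.7]
width: 0.0561
finger_force: 30.0
```

Emit:
servo_tool --pt "0 0 0 0 0 0 60" --pt "0 0 0 0 0 0 66" --pt "0 0 0 0 0 0 72" --pt "0 0 0 0 0 0 80" --pt "0 0 0 0 0 0 80" --pt "0 0 0 0 0 0 80" --pt "0 0 0 0 0 0 80" --pt "0 0 0 0 0 0 80"

```text
time: 12.18
tool_pos: [0.5068, -0.2356, 0.0711]
ee_rot: [-3.14, -0.001, -1.421]
wrist_force: [0.1, -0.4, -0.3]
width: 0.0798
finger_force: 0.0
```

Emit:
servo_tool --pt "0 0 -0.1 0 0 0 80" --pt "0 0 -0.3 0 0 0 80" --pt "0 0 -0.6 0 0 0 80" --pt "0 0 -0.8 0 0 0 80" --pt "0 0 -1.0 0 0 0 80" --pt "0 0 -1.0 0 0 0 80"

```text
time: 12.68
tool_pos: [0.5091, -0.237, 0.1775]
ee_rot: [-3.132, -0.008, -1.421]
wrist_force: [0.4, 0.8, 1.2]
width: 0.08
finger_force: 0.0
```

Run:
```python
from h import *
p,R=cur(); Q=rot(SY)
A=stw(-.125,0,.178)
# rotate in two halves (keeps sense), then down, then push
h=rot(SY-np.pi/4)
steps(p,R,[((p+A)/2,h),(A,Q),(stw(-.125,0,.087),Q)])
print(robot.get_obs()["joint_positions"].round(2))
b=cv2.cvtColor(robot.snapshot("top"),cv2.COLOR_RGB2BGR)
```

```text
[-0.01, 0.34, -0.01, -0.004, -0.007, -0.503]
[-0.24, 0.23, 0.0, 0.0, 0.0, -0.5]
[0.0, -0.0, 0.91, 0.0, 0.0, -0.0]
[-0.54  0.12  1.43  0.    1.59  2.45]
```

Emit:
servo_tool --pt "-0.01 0.34 -0.01 -0.004 -0.007 -0.5 60" --pt "-0.01 0.34 -0.01 -0.004 -0.007 -0.5 60" --pt "-0.01 0.34 -0.01 -0.004 -0.007 -0.5 60" --pt "-0.01 0.34 -0.01 -0.004 -0.007 -0.5 60" --pt "-0.01 0.34 -0.01 -0.004 -0.007 -0.5 60" --pt "-0.01 0.34 -0.01 -0.004 -0.007 -0.5 60" --pt "-0.01 0.34 -0.01 -0.004 -0.007 -0.5 60" --pt "-0.01 0.34 -0.01 -0.004 -0.007 -0.5 60"

```text
time: 13.4
tool_pos: [0.4721, -0.2391, 0.1702]
ee_rot: [3.14, 0.014, -0.635]
wrist_force: [-0.4, 0.1, -0.3]
width: 0.0601
finger_force: 0.0
```

Emit:
servo_tool --pt "-0.24 0.23 0 0 0 -0.5 60" --pt "-0.24 0.23 0 0 0 -0.5 60" --pt "-0.24 0.23 0 0 0 -0.5 60" --pt "-0.24 0.23 0 0 0 -0.5 60" --pt "-0.24 0.23 0 0 0 -0.5 60" --pt "-0.24 0.23 0 0 0 -0.5 60" --pt "-0.24 0.23 0 0 0 -0.5 60" --pt "-0.24 0.23 0 0 0 -0.5 60" --pt "-0.24 0.23 0 0 0 -0.5 60"

```text
time: 14.15
tool_pos: [0.4395, -0.2436, 0.1715]
ee_rot: [-3.134, 0.01, 0.148]
wrist_force: [-0.4, -0.8, -0.5]
width: 0.0602
finger_force: 0.0
```

Run:
```python
from h import *
p,R=cur(); Q=rot(SY); print(Ro.from_euler("z",SY).inv().apply(p-[*ST,0]),R.as_euler("xyz"))
steps(p,R,[(stw(-.125,0,.087),Q)])
a=cv2.cvtColor(robot.snapshot("side"),cv2.COLOR_RGB2BGR)[90:240,250:420]
b=cv2.cvtColor(robot.snapshot("top"),cv2.COLOR_RGB2BGR)[150:270,290:430]
o=np.zeros((420,800,3),np.uint8);o[:353,:400]=cv2.resize(a,(400,353),interpolation=cv2.INTER_CUBIC);o[:343,400:]=cv2.resize(b,(400,343),interpolation=cv2.INTER_CUBIC)
cv2.imwrite("pics/placed.png",o)
```

```text
[-0.12749548  0.00202238  0.17148073] [-3.13376945  0.00975877  0.14808673]
[0.03, 0.03, 0.84, -0.005, 0.006, -0.005]
```

View pics/placed.png

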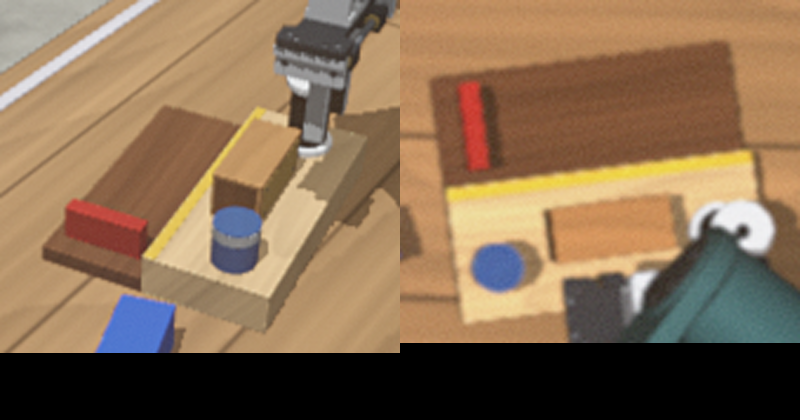

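The block lies level along the edge at top crop (612,228), released, with the spool and tin untouched. Next I'll lower behind it and push.

Emit:
servo_tool --pt "0.02 0.03 0.28 -0.005 0.006 -0.005 60" --pt "0.02 0.03 0.56 -0.005 0.006 -0.005 60" --pt "0.02 0.03 0.8 -0.005 0.006 -0.005 60" --pt "0.02 0.03 0.84 -0.005 0.006 -0.005 60" --pt "0.02 0.03 0.84 -0.005 0.006 -0.005 60" --pt "0.02 0.03 0.84 -0.005 0.006 -0.005 60"

```text
time: 14.75
tool_pos: [0.4421, -0.2464, 0.0893]
ee_rot: [3.14, -0.002, 0.158]
wrist_force: [0.5, -0.2, -0.1]
width: 0.0601
finger_force: 0.0
```

Emit:
servo_tool --pt "0.05 0 0 0 0 0 60" --pt "0.1 0 0 0 0 0 60" --pt "0.15 0 0 0 0 0 60" --pt "0.2 0 0 0 0 0 60" --pt "0.25 0 0 0 0 0 60" --pt "0.3 0 0 0 0 0 60" --pt "0.35 0 0 0 0 0 60" --pt "0.4 0 0 0 0 0 60" --pt "0.45 0 0 0 0 0 60" --pt "0.5 0 0 0 0 0 60" --pt "0.55 0 0 0 0 0 60" --pt "0.6 0 0 0 0 0 60"

```text
time: 15.75
tool_pos: [0.5001, -0.2371, 0.0888]
ee_rot: [3.14, 0.002, 0.158]
wrist_force: [-5.8, -0.9, 3.1]
width: 0.06
finger_force: 2.5
```

Run:
```python
from h import *
p,R=cur(); print(Ro.from_euler("z",SY).inv().apply(p-[*ST,0]),R.as_euler("xyz"))
```

```text
[-0.0666608  -0.00088197  0.08883791] [3.14006545e+00 2.08062516e-03 1.57638760e-01]
```

Emit:
servo_tool --pt "0.04 0 0 0 0 0 60" --pt "0.08 0 0 0 0 0 60" --pt "0.12 0 0 0 0 0 60" --pt "0.16 0 0 0 0 0 60" --pt "0.2 0 0 0 0 0 60" --pt "0.23 0 0 0 0 0 60" --pt "0.26 0 0 0 0 0 60" --pt "0.28 0 0 0 0 0 60" --pt "0.3 0 0 0 0 0 60" --pt "0.32 0 0 0 0 0 60"

```text
time: 16.58
tool_pos: [0.5323, -0.2317, 0.0886]
ee_rot: [3.14, -0.0, 0.158]
wrist_force: [-4.1, -1.0, 4.1]
width: 0.0603
finger_force: 2.2
```

Emit:
servo_tool --pt "0.02 0 0 0 0 0 60" --pt "0.03 0 0 0 0 0 60" --pt "0.03 0 0 0 0 0 60" --pt "0.03 0 0 0 0 0 60"

```text
time: 16.92
tool_pos: [0.536, -0.2308, 0.088]
ee_rot: [3.141, -0.002, 0.158]
wrist_force: [1.0, 0.3, 0.9]
width: 0.0601
finger_force: 0.0
```

Run:
```python
from h import *
p,R=cur(); print(Ro.from_euler("z",SY).inv().apply(p-[*ST,0]))
for n in("side","top"):
    cv2.imwrite(f"pics/t_{n}.png",cv2.cvtColor(robot.snapshot(n),cv2.COLOR_RGB2BGR))
a=cv2.imread("pics/t_side.png")[90:240,250:420]; b=cv2.imread("pics/t_top.png")[150:270,290:430]
o=np.zeros((420,800,3),np.uint8);o[:353,:400]=cv2.resize(a,(400,353),interpolation=cv2.INTER_CUBIC);o[:343,400:]=cv2.resize(b,(400,343),interpolation=cv2.INTER_CUBIC)
cv2.imwrite("pics/tip.png",o)
```

```text
[-0.03019572 -0.00022603  0.08800227]
```

View pics/tip.png

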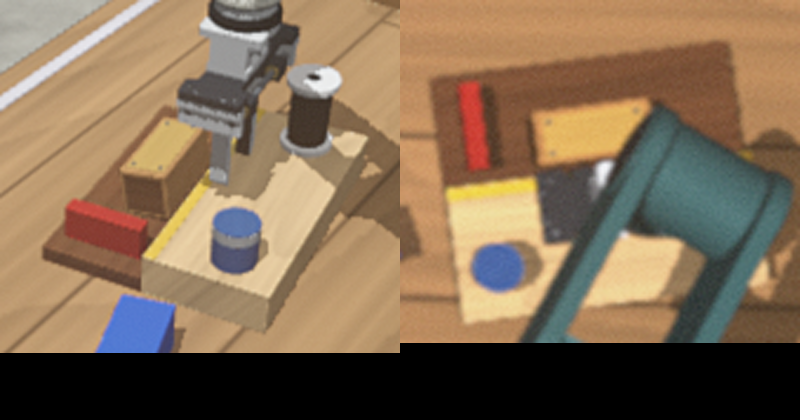

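The block has rolled onto the deck brass side up, top crop end at (536,139), next to the stop at (475,125). The bystanders are untouched. I'll measure where it landed.

Run:
```python
from h import *
L=lambda X:Ro.from_euler("z",SY).inv().apply(X-[*ST,0]).round(4)
T=lambda x,y:(290+(x-400)/2.857,150+y/2.857); S=lambda x,y:(250+x/2.353,90+y/2.353)
for p in [(532,112),(540,165),(648,99)]: print("top",L(ray(T(*p),"top",.076)))
for p in [(122,171),(165,180),(175,118),(208,122)]: print("side",L(ray(S(*p),"side",.076)))
p,R=cur(); Q=rot(SY)
```

```text
top [0.0669 0.0636 0.076 ]
top [0.0122 0.0627 0.076 ]
top [ 0.0651 -0.0558  0.076 ]
side [0.0695 0.0692 0.076 ]
side [0.0208 0.063  0.076 ]
side [ 0.0614 -0.053   0.076 ]
side [ 0.0242 -0.0626  0.076 ]
```

Run:
```python
from h import *
p,R=cur(); Q=rot(SY+np.pi/2); h=rot(SY+np.pi/4)
A=stw(.042,-.09,.188); up=stw(-.032,0,.188)
steps(p,R,[(up,R),((up+A)/2,h),(A,Q),(stw(.042,-.09,.1),Q),(stw(.042,-.09,.068),Q)])
```

```text
[-0.01, -0.0, -1.0, 0.0, 0.0, 0.0]
[0.37, 0.45, 0.0, 0.001, -0.001, -0.498]
[-0.06, 0.58, 0.0, -0.0, 0.0, -0.5]
[0.0, -0.0, 0.88, -0.0, -0.0, -0.0]
[0.0, -0.0, 0.32, -0.0, -0.0, -0.0]
```

Emit:
servo_tool --pt "-0.04 0 -0.1 0 0 0 60" --pt "-0.04 0 -0.5 0 0 0 60" --pt "-0.02 0 -0.9 0 0 0 60" --pt "-0.01 0 -1.0 0 0 0 40" --pt "-0.01 0 -1.0 0 0 0 20"

```text
time: 17.43
tool_pos: [0.5367, -0.2325, 0.1948]
ee_rot: [3.134, -0.01, 0.158]
wrist_force: [0.2, -0.1, -0.8]
width: 0.0501
finger_force: 0.0
```

Emit:
servo_tool --pt "0.37 0.45 0 0 0 -0.5 20" --pt "0.37 0.45 0 0 0 -0.5 20" --pt "0.37 0.45 0 0 0 -0.5 20" --pt "0.37 0.45 0 0 0 -0.5 20" --pt "0.37 0.45 0 0 0 -0.5 20" --pt "0.37 0.45 0 0 0 -0.5 20" --pt "0.37 0.45 0 0 0 -0.5 20" --pt "0.37 0.45 0 0 0 -0.5 20"

```text
time: 18.1
tool_pos: [0.577, -0.2695, 0.1863]
ee_rot: [-3.139, 0.001, 0.944]
wrist_force: [0.1, -0.1, -1.1]
width: 0.0196
finger_force: 0.0
```

Emit:
servo_tool --pt "-0.06 0.58 0 0 0 -0.5 20" --pt "-0.06 0.58 0 0 0 -0.5 20" --pt "-0.06 0.58 0 0 0 -0.5 20" --pt "-0.06 0.58 0 0 0 -0.5 20" --pt "-0.06 0.58 0 0 0 -0.5 20" --pt "-0.06 0.58 0 0 0 -0.5 20" --pt "-0.06 0.58 0 0 0 -0.5 20" --pt "-0.06 0.58 0 0 0 -0.5 20" --pt "-0.06 0.58 0 0 0 -0.5 20"

```text
time: 18.85
tool_pos: [0.6209, -0.3086, 0.1874]
ee_rot: [-3.141, -0.0, 1.727]
wrist_force: [-0.9, -0.6, -0.3]
width: 0.02
finger_force: 0.0
```

Run:
```python
from h import *
p,R=cur(); Q=rot(SY+np.pi/2); print(Ro.from_euler("z",SY).inv().apply(p-[*ST,0]),R.as_euler("xyz"),robot.get_obs()["joint_positions"].round(2))
steps(p,R,[(stw(.042,-.09,.1),Q),(stw(.042,-.09,.068),Q)])
a=cv2.cvtColor(robot.snapshot("side"),cv2.COLOR_RGB2BGR)[70:240,250:440]
cv2.imwrite("pics/preslide.png",cv2.resize(a,(670,600),interpolation=cv2.INTER_CUBIC))
```

```text
[ 0.04166581 -0.09018817  0.18742141] [-3.14105767e+00 -6.86988577e-05  1.72674584e+00] [-0.54  0.42  1.03 -0.    1.69 -0.7 ]
[0.0, 0.0, 0.87, -0.0, -0.0, 0.0]
[0.0, 0.0, 0.32, -0.0, -0.0, 0.0]
```

View pics/preslide.png

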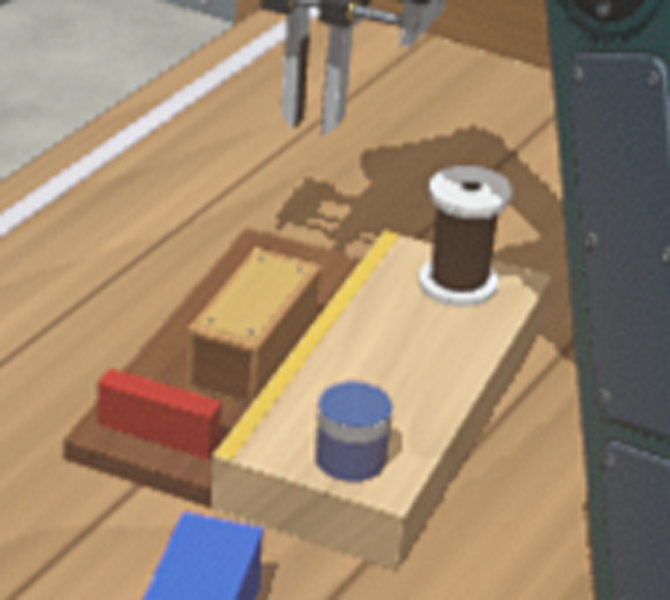

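The block lies flat and parallel on the deck, brass face at (255,290). The fingers are above its -y end and clear of the spool (465,235). I'll descend and push slowly.

Emit:
servo_tool --pt "0 0 0.25 0 0 0 20" --pt "0 0 0.5 0 0 0 20" --pt "0 0 0.75 0 0 0 20" --pt "0 0 0.87 0 0 0 20" --pt "0 0 0.87 0 0 0 20" --pt "0 0 0.87 0 0 0 20"

```text
time: 19.4
tool_pos: [0.6211, -0.3087, 0.1011]
ee_rot: [-3.141, 0.0, 1.728]
wrist_force: [0.2, 0.3, 1.0]
width: 0.0202
finger_force: 0.0
```

Emit:
servo_tool --pt "0 0 0.1 0 0 0 20" --pt "0 0 0.2 0 0 0 20" --pt "0 0 0.28 0 0 0 20" --pt "0 0 0.3 0 0 0 20" --pt "0 0 0.3 0 0 0 20" --pt "0 0 0.3 0 0 0 20"

```text
time: 19.9
tool_pos: [0.6214, -0.3089, 0.0715]
ee_rot: [3.141, 0.001, 1.729]
wrist_force: [-0.4, -0.1, 0.5]
width: 0.0201
finger_force: 0.0
```

Emit:
servo_tool --pt "0.05 0 0 0 0 0 20" --pt "0.1 0 0 0 0 0 20" --pt "0.15 0 0 0 0 0 20" --pt "0.2 0 0 0 0 0 20" --pt "0.25 0 0 0 0 0 20" --pt "0.3 0 0 0 0 0 20" --pt "0.35 0 0 0 0 0 20" --pt "0.4 0 0 0 0 0 20" --pt "0.44 0 0 0 0 0 20" --pt "0.48 0 0 0 0 0 20" --pt "0.52 0 0 0 0 0 20" --pt "0.56 0 0 0 0 0 20"

```text
time: 20.9
tool_pos: [0.6128, -0.2537, 0.072]
ee_rot: [3.14, 0.002, 1.728]
wrist_force: [1.4, -2.9, 1.5]
width: 0.0201
finger_force: 1.7
```

Run:
```python
from h import *
p,R=cur(); print(Ro.from_euler("z",SY).inv().apply(p-[*ST,0]),R.as_euler("xyz"))
```

```text
[ 0.04213846 -0.03468713  0.07199022] [3.14013221e+00 2.09305425e-03 1.72848051e+00]
```

Emit:
servo_tool --pt "0.03 0 0 0 0 0 20" --pt "0.06 0 0 0 0 0 20" --pt "0.09 0 0 0 0 0 20" --pt "0.12 0 0 0 0 0 20" --pt "0.14 0 0 0 0 0 20" --pt "0.15 0 0 0 0 0 20" --pt "0.15 0 0 0 0 0 20"

```text
time: 21.48
tool_pos: [0.6105, -0.2385, 0.0719]
ee_rot: [3.14, 0.001, 1.729]
wrist_force: [0.9, -2.9, 3.1]
width: 0.0195
finger_force: 1.5
```

Emit:
servo_tool --pt "0.01 0 0 0 0 0 20" --pt "0.02 0 0 0 0 0 20" --pt "0.03 0 0 0 0 0 20" --pt "0.03 0 0 0 0 0 20"

```text
time: 21.82
tool_pos: [0.6099, -0.2359, 0.0718]
ee_rot: [3.14, 0.002, 1.729]
wrist_force: [0.7, -4.1, 3.5]
width: 0.0201
finger_force: 2.0
```

Emit:
servo_tool --pt "0.01 0 0 0 0 0 20" --pt "0.02 0 0 0 0 0 20" --pt "0.02 0 0 0 0 0 20"

```text
time: 22.07
tool_pos: [0.6097, -0.235, 0.0718]
ee_rot: [3.14, 0.004, 1.728]
wrist_force: [1.9, -6.8, 3.2]
width: 0.0201
finger_force: 3.3
```

Emit:
servo_tool --pt "0.01 0 0 0 0 0 20" --pt "0.02 0 0 0 0 0 20" --pt "0.02 0 0 0 0 0 20"

```text
time: 22.32
tool_pos: [0.6095, -0.2349, 0.0719]
ee_rot: [3.14, 0.007, 1.727]
wrist_force: [1.3, -11.0, 2.2]
width: 0.02
finger_force: 5.3
```

Position has stalled and the force is rising, so the end is against the stop. One more firm nudge, then back off.

Emit:
servo_tool --pt "0.02 0 0 0 0 0 20" --pt "0.03 0 0 0 0 0 20" --pt "0.03 0 0 0 0 0 20" --pt "0.03 0 0 0 0 0 20"

```text
time: 22.65
tool_pos: [0.6095, -0.2348, 0.0723]
ee_rot: [3.139, 0.013, 1.726]
wrist_force: [2.5, -16.4, 0.8]
width: 0.0199
finger_force: 8.0
```

Emit:
servo_tool --pt "-0.03 0 0 0 0 0 20" --pt "-0.08 0 0 0 0 0 20" --pt "-0.15 0 0 0 0 0 20" --pt "-0.25 0 0 0 0 0 20" --pt "-0.3 0 0 0 0 0 20" --pt "-0.3 0 0 0 0 0 20"

```text
time: 23.15
tool_pos: [0.6132, -0.2591, 0.0707]
ee_rot: [-3.141, -0.0, 1.728]
wrist_force: [0.6, -0.7, -0.7]
width: 0.02
finger_force: 0.0
```

Emit:
servo_tool --pt "0 0 -0.3 0 0 0 20" --pt "0 0 -0.6 0 0 0 20" --pt "0 0 -1 0 0 0 20" --pt "0 0 -1 0 0 0 20" --pt "0 0 -1 0 0 0 20" --pt "0 0 -1 0 0 0 20"

```text
time: 23.65
tool_pos: [0.6133, -0.258, 0.1715]
ee_rot: [3.141, 0.001, 1.729]
wrist_force: [-0.4, -0.6, -0.3]
width: 0.0202
finger_force: 0.0
```

Run:
```python
from h import *
a=cv2.cvtColor(robot.snapshot("side"),cv2.COLOR_RGB2BGR)[90:240,250:420]
b=cv2.cvtColor(robot.snapshot("top"),cv2.COLOR_RGB2BGR)[150:270,290:430]
o=np.zeros((420,800,3),np.uint8);o[:353,:400]=cv2.resize(a,(400,353),interpolation=cv2.INTER_CUBIC);o[:343,400:]=cv2.resize(b,(400,343),interpolation=cv2.INTER_CUBIC)
cv2.imwrite("pics/end.png",o)
```

```text
(no output)
```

View pics/end.png

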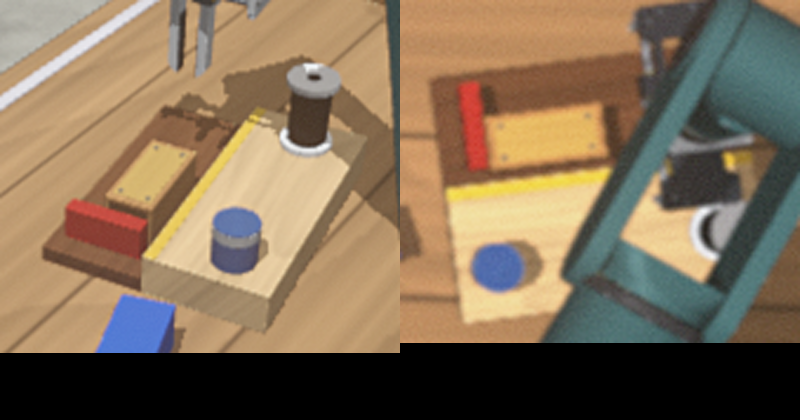

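The block lies brass up with its end flush on the red stop, at top crop (487,140). The arm is clear and the spool and tin have not moved. Handing in.

```bash
python3 -c "
from bench import robot
print(robot.close_job())"
```

```text
the job is handed in; nothing more can be done
None
```

I handed the job in at about 24 s of the 64 s. In the last images the block lies brass side up on the lower deck with its end against the red stop, the gripper is clear, and the spool and tin look unmoved. I did not re-check the jar and file after the lift, and the hand-in returned no verdict.

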